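# Build up the belt drive on a keyed shaft

## Task

Build up the belt drive on the upright shaft of the drive unit, from the bottom: first the wide distance ring, flat on the unit's face around the shaft, then the toothed pulley whose keyways line up with the shaft's two keys, boss up and fully home on the ring, then the narrow sleeve on the pulley's boss, and last the clamp collar on the sleeve. Of the two pulleys leave the one that does not fit where it lies, and do not shift or knock over the two standing sample vials.

Things in the scene. Friction and masses are not known exactly. Their poses are not given: they have to be found in the camera images.
- shaft_seat (a point): Drive unit, fixed: round grey housing 100 mm across (foot 124), black connector block at its +x side. Point: on the upright shaft's axis at the flat top face, 62 mm above the table; x through the keys. Above the face: pilot boss 36 across, 5 high; shaft 24 across to 36 mm, then 20, its tapered nose ends at 62 mm. Two opposite keys (+x, -x), 7 wide, reach 17 mm from the axis, 35 mm high, top tapered. No force is needed.
- distance_ring_mid (a point): Distance ring: plain aluminium, 58 mm outside, 41 mm bore (the widest hole of all), 12 mm high; passes over the keys and around the pilot boss. Lies flat on the 2 mm mat. Point at its centre, half-way up (in the finished stack 6 mm above the drive unit's face); z along its axis.
- pulley_a_mid (a point): Aluminium belt pulley, 26 mm high, on the 2 mm mat: toothed body 16 high, flanges 66 mm across; on top a smooth round boss, 48 across, 10 high, best to grip. Bore 27 mm with two keyways, 11 mm wide, floors 18.5 mm from the axis, opposite each other, along this point's +x and -x. Point on the axis, half-way up (25 mm above the drive unit's face when home); z up.
- pulley_b_mid (a point): Aluminium belt pulley, 26 mm high, on the 2 mm mat: toothed body 16 high, flanges 66 mm across; on top a smooth round boss, 48 across, 10 high, best to grip. Bore 27 mm with two keyways, 11 mm wide, floors 18.5 mm from the axis, a quarter turn apart, along this point's +x and +y. Point on the axis, half-way up; z up.
- sleeve_mid (a point): Sleeve: plain steel ring, 34 mm outside, 24 mm bore, 10 mm high, the smallest part. Lies flat on the 2 mm mat. Point at its centre, half-way up (in the finished stack 43 mm above the drive unit's face); z along its axis.
- collar_mid (a point): Clamp collar: steel ring, 46 mm outside, 24 mm bore, 12 mm high, with a narrow black slit on two opposite sides and two small screws within its outline. Lies flat on the 2 mm mat. Point at its centre, half-way up (in the finished stack 54 mm above the drive unit's face); z along its axis.
- vial_a_mid (a point): A sample vial, white plastic with a screw cap, 24 mm across and 42 mm high, standing on the mat; bystander. Point half-way up.
- vial_b_mid (a point): A second such vial, standing on the mat; bystander. Point half-way up.
Not all that is in view belongs to the job. Leave any pink or purple look-alike of the part that bears distance_ring_mid alone.

How it is judged:
On the way, in this order (a step that is already met when the one before it is completed fails the run):
1. the distance ring lies on the drive unit's face around the shaft (horizontal distance between distance_ring_mid and shaft_seat below 0.005 m and z of distance_ring_mid in the frame of shaft_seat between 0.003 and 0.009 m), for 0.2 s.
2. the pulley with the opposite keyways sits over the keys, boss up, home on the ring (horizontal distance between pulley_a_mid and shaft_seat below 0.005 m and z of pulley_a_mid in the frame of shaft_seat between 0.022 and 0.028 m and angle between the x axis of pulley_a_mid and the x axis of shaft_seat, either way round below 0.2 rad and angle between pulley_a_mid's own z axis and vertical below 0.12 rad), for 0.2 s.
3. the sleeve sits on the pulley's boss (horizontal distance between sleeve_mid and shaft_seat below 0.005 m and z of sleeve_mid in the frame of shaft_seat between 0.04 and 0.046 m), for 0.2 s.
4. the collar sits on the sleeve (horizontal distance between collar_mid and shaft_seat below 0.005 m and z of collar_mid in the frame of shaft_seat between 0.051 and 0.057 m), for 0.2 s.
At the end, for the whole second after the job is handed in: Up the shaft: distance ring on the face, pulley with opposite keyways (boss up, within 7 degrees of upright, keyways within 11 degrees of the keys), sleeve, collar; each within 5 mm of the axis and 3 mm of its height in the finished stack; all released and at rest (all of step 1 and all of step 2 and all of step 3 and all of step 4 and linear speed of each of distance_ring, pulley_a, sleeve, collar below 0.02 m/s); the robot touches nothing.
It fails at once if the pulley that does not fit is moved from its place (more than 30 mm) (distance of pulley_b_mid from where it was at the start of the episode above 0.03 m).
It fails at once if a sample vial is pushed away (more than 30 mm) or knocked over (distance of vial_a_mid from where it was at the start of the episode above 0.03 m or angle between vial_a_mid's own z axis and vertical above 0.5 rad).
It fails at once if a sample vial is pushed away (more than 30 mm) or knocked over (distance of vial_b_mid from where it was at the start of the episode above 0.03 m or angle between vial_b_mid's own z axis and vertical above 0.5 rad).
It also fails if it takes over 115 s, if anything falls off the work surface, if the arm or the gripper's body presses on something with over 40 N, if the wrist force passes 120 N, or if a joint passes its speed limit or range.

## Robot

A 6-joint arm with a two-finger parallel gripper is mounted at the origin on the work surface. World frame = base frame: x ahead of the robot, y to its left, z up, the work surface at z = 0. Lengths are in m, angles in rad, forces in N, time in s.
With the tool pointing down it reaches from about 0.35 to 0.975 m from the base axis. Payload 7.1 kg.
Tool frame: the origin (TCP) lies midway between the tips of the shut fingers; the grasp point (between the pads) lies 19 mm behind it; z points along the fingers, y is the line along which they close (so a half turn about z gives the same grasp; the last joint's range is limited). The gripper opens to 88 mm and grips with 3 to 60 N. Pads are 20 mm wide; open, the fingers measure 115 mm over their backs; the gripper's body (75 mm by 178 mm) begins 61 mm behind the grasp point.
Start: joints at [1.117, 0.423, 1.63, -0, 1.089, -0.019], TCP at [0.263, 0.567, 0.223] pointing down, gripper open.
Joint ranges: [-3, 3], [-0.9, 2.11], [0.09, 2.58], [-1.31, 4.45], [0.11, 2.69], [-2.54, 2.54]. Speed limits (rad/s): [2.39, 2.39, 3.01, 3.14, 3.14, 3.14].

## Interface

Orientations are given as a unit quaternion [w, x, y, z].
In Python, from station import move_pose, movel, movej, command_gripper, wait, inverse_kinematics, read_camera, camera_info, MotionError, job_done, get_time, get_joint_pos, get_qvel, get_effort, get_tcp_pos, get_ee_rot, get_ft_force, get_ft_torque, get_grip_width, get_finger_force gives the robot as it stands. Calls block until the motion is done:
- move_pose(position, orientation): joint-space move of the TCP to a pose.
- movel(position, frame=None, v=0.15, until_force=None): straight line of the TCP; frame=None keeps the orientation; v is the mean speed in m/s. With until_force (N) it stops when the force on the tool has changed by that much, and returns True; else False.
- movej(angles): joint-space move.
- command_gripper(opening): opening from 0.0 (shut) to 1.0 (fully open); the grip force is fixed at half the most; returns when the fingers have stopped.
- wait(seconds).
- inverse_kinematics(position, orientation): joint angles nearest the present ones, or None.
- read_camera(name): name is "side" or "top" or "wrist"; returns the picture (420x560x3 uint8, red, green, blue); there is no depth.
- camera_info(name): a dict with "intrinsics" (3x3 intrinsics, pixels), "dist" ([k1, k2, p1, p2, k3] as OpenCV has them; the pictures are not rectified), "T" (4x4, takes a point from camera to world coordinates); the wrist camera has in their place "tool_from_camera" (4x4, takes a point from camera to tool coordinates, whose origin is the TCP and whose axes are the flange's). Camera axes: x right, y up, looking along -z (the intrinsics and any distortion apply to the point x, -y, -z); pixel columns grow to the right and rows downward; lengths in m; the calibration is good to about 2 mm. A picture is of the moment at which its call begins: read the wrist's pose just before it. camera_info takes no time and is no camera call.
A pose or a line that the arm cannot do raises MotionError and nothing moves.
- job_done(): hands the job in; it is judged then, once.
Readings, each from a call of its own:
- get_time(): time.
- get_joint_pos(): joint angles.
- get_qvel(): joint speeds.
- get_effort(): joint torques, N m.
- get_tcp_pos(): TCP position.
- get_ee_rot(): TCP orientation.
- get_ft_force(): force on the tool from outside, world axes, zero at the start.
- get_ft_torque(): the same for the moment, N m.
- get_grip_width(): opening from 0.0 (shut) to 1.0 (fully open).
- get_finger_force(): force on a finger pad.
Only numpy, scipy, OpenCV 4.12 (cv2) and the standard library are available. Lean on these libraries where they do the work, as an engineer would, in place of code of your own. Each camera call takes 0.05 s, during which the arm holds its last target. There are 200 camera calls.

## Working session

There is one attempt and no reset: what is moved stays moved. The work goes in short steps, each a Python script; the robot and the scene stay as the last script left them, time stands still between calls to the robot, and variables do not carry over. Pictures are saved under pics/ and viewed, at most 14 in all, crops included, and the job is handed in when it is done.

```bash
mkdir -p pics; ls; python3 - <<'E'
from station import *
import cv2, numpy as np
for n in ("top","side","wrist"):
    im=read_camera(n); cv2.imwrite(f"pics/{n}0.png",im[...,::-1])
    i=camera_info(n); print(n,{k:np.round(v,4).tolist() for k,v in i.items()})
print(get_time(),get_ee_rot(),get_tcp_pos())
E
```

```text
pics
top {'intrinsics': [[426.8232, 0.0, 281.8385], [0.0, 426.8232, 212.3459], [0.0, 0.0, 1.0]], 'dist': [-0.1252, 0.0, 0.0, 0.0, 0.0], 'T': [[-0.0244, 0.9883, -0.1506, 0.3981], [-0.9993, -0.0199, 0.0311, 0.0266], [0.0277, 0.1512, 0.9881, 1.0992], [0.0, 0.0, 0.0, 1.0]]}
side {'intrinsics': [[411.2177, 0.0, 277.2427], [0.0, 411.2177, 207.1418], [0.0, 0.0, 1.0]], 'dist': [-0.0757, 0.0, 0.0, 0.0, 0.0], 'T': [[0.9567, 0.1928, -0.2179, 0.349], [-0.2909, 0.6438, -0.7077, -0.6287], [0.0038, 0.7405, 0.672, 0.6513], [0.0, 0.0, 0.0, 1.0]]}
wrist {'intrinsics': [[320.0625, 0.0, 279.512], [0.0, 320.0625, 210.5096], [0.0, 0.0, 1.0]], 'dist': [-0.0668, 0.0, 0.0, 0.0, 0.0], 'tool_from_camera': [[-0.0004, 0.9701, 0.2429, 0.0661], [1.0, 0.0002, 0.0009, -0.0001], [0.0008, 0.2429, -0.9701, -0.1605], [0.0, 0.0, 0.0, 1.0]]}
0.15 [-1.33029155e-04  2.15684001e-01  9.76463038e-01 -5.74564906e-04] [0.26305755 0.56647826 0.22208671]
```

View pics/top0.png

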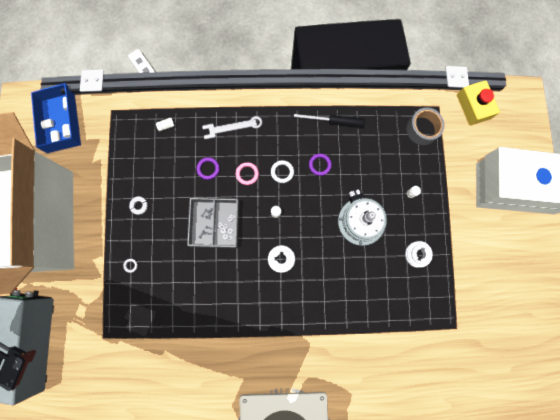

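View pics/side0.png

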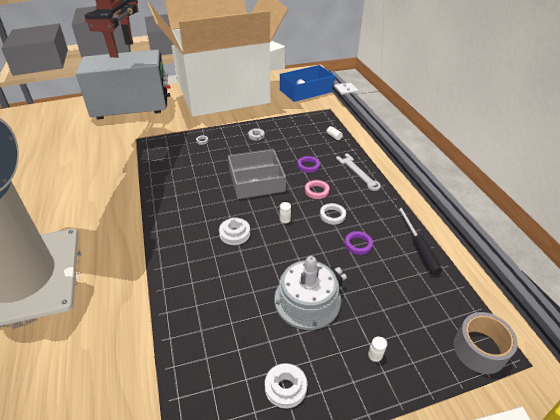

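Top view: white ring (282,171) is the distance ring. Its look-alikes are the purple rings at (207,168) and (320,164), the pink one at (247,173), and the tape roll at (428,124). The pulleys are at (281,259) and (419,254), and which is which is still open. Sleeve (130,266), collar (138,205), drive unit (363,221) with connector (354,192), vials (276,211) and (414,191). I'll cast rays and take a zoomed crop.

```bash
cat > h.py <<'E'
from station import *
import cv2, numpy as np
from scipy.spatial.transform import Rotation as R
def q2R(q): return R.from_quat([q[1],q[2],q[3],q[0]]).as_matrix()
def down(psi):
    "tool down, tool x axis at world angle psi"
    x=np.array([np.cos(psi),np.sin(psi),0]); z=np.array([0,0,-1.]); M=np.c_[x,np.cross(z,x),z]
    q=R.from_matrix(M).as_quat(); return np.array([q[3],*q[:3]])
def camT(n,pose=None):
    i=camera_info(n)
    if n!="wrist": return np.array(i["T"])
    T=np.eye(4); p,q=pose if pose else (get_tcp_pos(),get_ee_rot()); T[:3,:3]=q2R(q); T[:3,3]=p
    return T@np.array(i["tool_from_camera"])
def ray(n,uv,z,T=None):
    i=camera_info(n); T=camT(n) if T is None else T
    a=cv2.undistortPoints(np.array(uv,float).reshape(-1,1,2),np.array(i["intrinsics"]),np.array(i["dist"])).reshape(-1,2)
    d=np.c_[a[:,0],-a[:,1],-np.ones(len(a))]@T[:3,:3].T
    o=T[:3,3]; return o+d*((z-o[2])/d[:,2])[:,None]
def proj(n,P,T=None):
    i=camera_info(n); T=camT(n) if T is None else T
    c=(np.array(P,float).reshape(-1,3)-T[:3,3])@T[:3,:3]; c*=[1,-1,-1]
    return cv2.projectPoints(c,np.zeros(3),np.zeros(3),np.array(i["intrinsics"]),np.array(i["dist"]))[0].reshape(-1,2)
def snap(n,name,zoom=None):
    T=camT(n); im=read_camera(n); o=im
    if zoom: u,v,w,s=zoom; o=cv2.resize(im[max(0,v-w):v+w,max(0,u-w):u+w],None,fx=s,fy=s,interpolation=cv2.INTER_CUBIC)
    cv2.imwrite(f"pics/{name}.png",o[...,::-1]); return im,T
E
python3 - <<'E'
from h import *
for k,uv,z in [("ring",(282,171),.014),("pA?",(281,258),.028),("pB?",(419,254),.028),("sleeve",(130,266),.012),("collar",(138,205),.014),("va",(276,211),.044),("vb",(414,190),.044),("shaft tip",(370,216),.124),("unit base",(363,222),.03),("conn",(354,193),.04),("tray TL",(191,199),.03),("tray BR",(238,246),.03)]:
    print(k,ray("top",uv,z).round(3))
im=cv2.imread("pics/top0.png")
c=[cv2.resize(im[v-28:v+28,u-28:u+28],(260,260),interpolation=2) for u,v in [(281,259),(419,254),(365,215),(282,171),(130,266),(138,205)]]
cv2.imwrite("pics/crop0.png",np.vstack([np.hstack(c[:3]),np.hstack(c[3:])]))
E
```

```text
ring [[ 0.673 -0.011  0.014]]
pA? [[ 0.446 -0.002  0.028]]
pB? [[ 0.446 -0.356  0.028]]
sleeve [[0.433 0.383 0.012]]
collar [[0.59  0.365 0.014]]
va [[0.563 0.008 0.044]]
vb [[ 0.61  -0.349  0.044]]
shaft tip [[ 0.534 -0.21   0.124]]
unit base [[ 0.532 -0.214  0.03 ]]
conn [[ 0.606 -0.192  0.04 ]]
tray TL [[0.6   0.224 0.03 ]]
tray BR [[0.478 0.105 0.03 ]]
```

View pics/crop0.png

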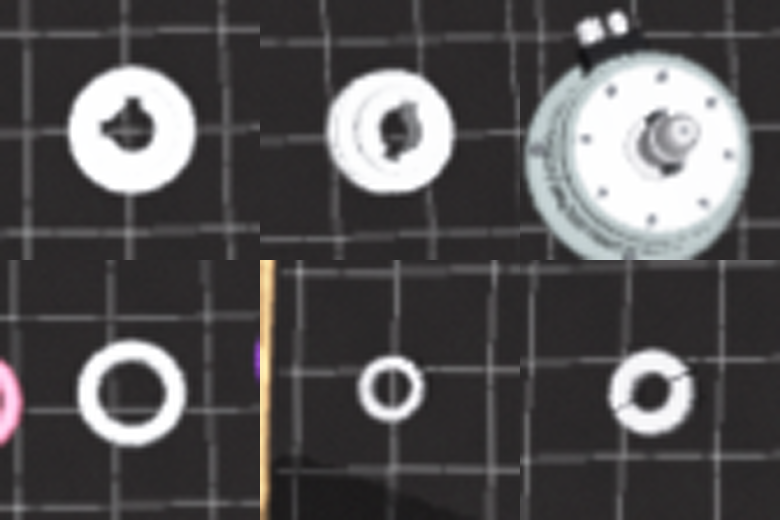

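The right-hand pulley (419,254) has opposite keyways, so it is pulley_a, at about (0.446,-0.356). The left one at (281,259) has them a quarter turn apart, so it is pulley_b and stays where it lies. The ring is the white one at (282,171), about (0.673,-0.011). Next I'll look at the unit from close by, then the ring.

```bash
python3 - <<'E'
from h import *
move_pose([.534,-.21,.27],down(np.pi/2)); print(get_time(),get_tcp_pos())
im,T=snap("wrist","w_unit"); np.save("pics/T_unit.npy",T)
print(proj("wrist",[[.534,-.21,.124],[.534,-.21,.062],[.6,-.19,.04]],T).round(0))
move_pose([.673,-.011,.16],down(np.pi/2)); print(get_time(),get_tcp_pos())
im,T=snap("wrist","w_ring"); np.save("pics/T_ring.npy",T)
a=cv2.imread("pics/w_unit.png"); b=cv2.imread("pics/w_ring.png")
cv2.imwrite("pics/two.png",cv2.resize(np.vstack([a,b]),(400,600)))
E
```

```text
3.05 [ 0.53425809 -0.20934531  0.26994131]
[[280. 200.]
 [280. 189.]
 [334. 170.]]
4.1417 [ 0.67298757 -0.01188827  0.16061875]
```

View pics/w_unit.png

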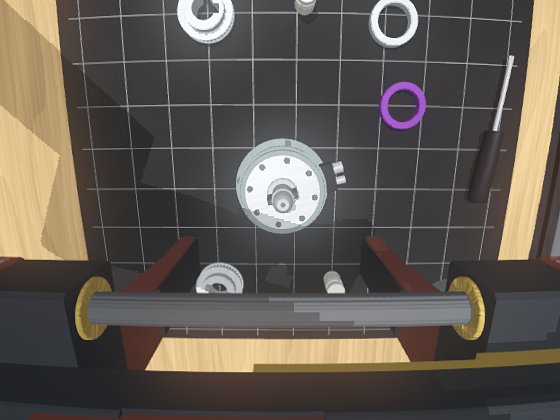

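View pics/w_ring.png

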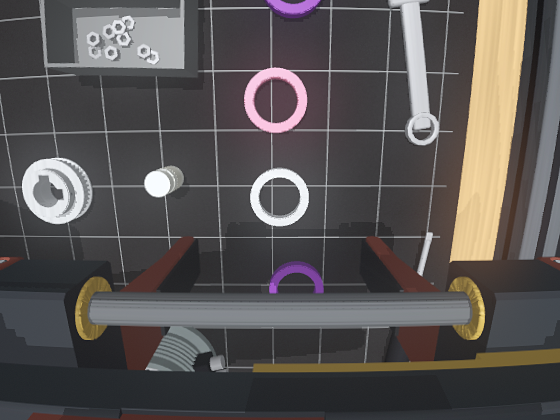

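Wrist view of the unit: nose at (283,201), connector at (335,173). In the ring view the white ring is alone at (279,197) between the pink ring (276,100) and a purple one (297,285), and the grip direction (image left-right) is free. I'll fit the ring, zoom on the unit and grasp.

```bash
cat >> h.py <<'E'
def blob(im,uv,r,thr=150,sat=60):
    "bright grey blob nearest uv within radius r: filled contour -> ellipse"
    hsv=cv2.cvtColor(im,cv2.COLOR_RGB2HSV); m=((hsv[...,2]>thr)&(hsv[...,1]<sat)).astype(np.uint8)
    k=np.zeros_like(m); cv2.circle(k,tuple(int(x) for x in uv),r,1,-1); m&=k
    c=cv2.findContours(m,cv2.RETR_EXTERNAL,cv2.CHAIN_APPROX_NONE)[0]
    c=max(c,key=cv2.contourArea); return cv2.fitEllipse(cv2.convexHull(c)), c
E
python3 - <<'E'
from h import *
im=cv2.imread("pics/w_ring.png")[...,::-1].copy(); T=np.load("pics/T_ring.npy")
e,c=blob(im,(279,197),38); P=ray("wrist",c.reshape(-1,2),.014,T)
print(e,P.min(0),P.max(0)); p=(P.min(0)+P.max(0))/2; print(ray("wrist",e[0],.014,T))
x,y=p[:2]; ok=abs(np.ptp(P[:,0])-.058)<.005
u=cv2.imread("pics/w_unit.png"); cv2.imwrite("pics/unitz.png",cv2.resize(u[130:240,225:355],None,fx=6,fy=5.4,interpolation=2)[:600,:800])
if ok:
    print("grasp",x,y); q=down(np.pi/2)
    movel([x,y,.05]); movel([x,y,.0055],v=.08); print(get_tcp_pos())
    command_gripper(0.3); print(get_time(),get_grip_width(),get_finger_force())
    movel([x,y,.16],v=.2); im,T=snap("wrist","w_ringheld"); print(get_grip_width(),get_tcp_pos(),get_ft_force())
E
```

```text
((279.2857666015625, 196.33522033691406), (57.06795883178711, 68.60835266113281), 90.60344696044922) [ 0.63732766 -0.04124999  0.014     ] [0.70724962 0.01886126 0.014     ]
[[ 0.67255471 -0.00885644  0.014     ]]
```

View pics/unitz.png

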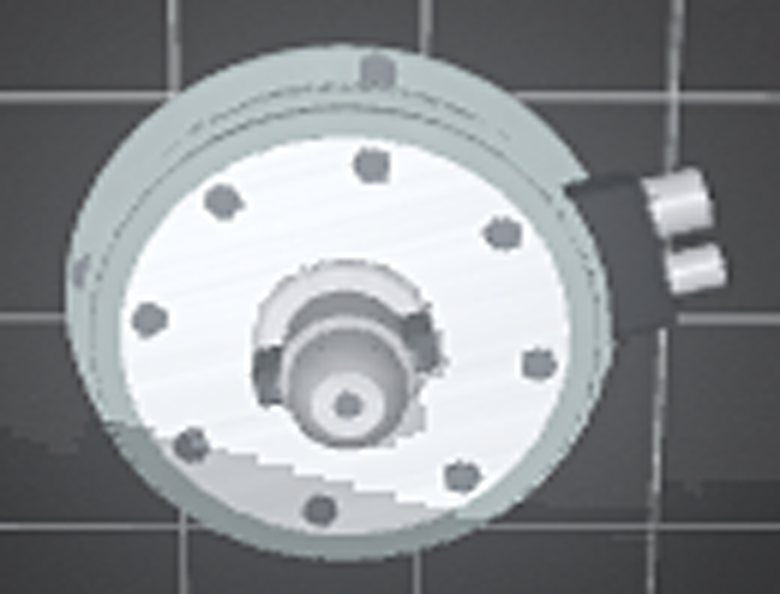

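The line overlay (mat grid) merged into the ring mask, so the width gate stopped the grasp; I'll open the mask. Unit zoom: face screws pair up about (345,339), keys at (418,338) and (270,375), nose (348,404).

```bash
sed -i 's/    c=cv2.findContours/    m=cv2.morphologyEx(m,cv2.MORPH_OPEN,np.ones((4,4),np.uint8))\n    c=cv2.findContours/' h.py
python3 - <<'E'
from h import *
Tu=np.load("pics/T_unit.npy"); z=lambda a:np.array(a,float)/[6,5.4]+[225-.4,130-.4]
S=ray("wrist",z([(149,319),(539,364),(192,445),(503,233),(222,201),(462,477),(372,165),(320,511)]),.062,Tu)
print("face c",S.mean(0), "screw r",np.hypot(*(S-S.mean(0))[:,:2].T).round(4)); print("nose",ray("wrist",z((348,404)),.124,Tu))
K=ray("wrist",z([(270,375),(418,338)]),.097,Tu); d=K[1]-K[0]; print("keys",K,np.degrees(np.arctan2(d[1],d[0])))
C=ray("wrist",z([(635,258)]),.05,Tu)-S.mean(0); print("conn",np.degrees(np.arctan2(C[0,1],C[0,0])))
im=cv2.imread("pics/w_ring.png")[...,::-1].copy(); T=np.load("pics/T_ring.npy")
e,c=blob(im,(279,197),38); P=ray("wrist",c.reshape(-1,2),.014,T)
print(e,P.min(0),P.max(0)); print(ray("wrist",e[0],.012,T))
x,y=((P.min(0)+P.max(0))/2)[:2]; ok=abs(np.ptp(P[:,0])-.058)<.005
if ok:
    print("grasp",x,y)
    movel([x,y,.05]); movel([x,y,.0055],v=.08); print(get_tcp_pos())
    command_gripper(0.3); print(get_time(),get_grip_width(),get_finger_force())
    movel([x,y,.17],v=.2); im,T=snap("wrist","w_ringheld"); print(get_grip_width(),get_tcp_pos(),get_ft_force())
E
```

```text
face c [ 0.53694491 -0.21459091  0.062     ] screw r [0.0385 0.0384 0.0381 0.0385 0.0385 0.0384 0.0384 0.0386]
nose [[ 0.5369982  -0.21419851  0.124     ]]
keys [[ 0.52339821 -0.2145755   0.097     ]
 [ 0.54957687 -0.20713712  0.097     ]] 15.861905324409053
conn 15.968258931836843
((280.09356689453125, 197.91879272460938), (58.04442596435547, 58.96275329589844), 90.05661010742188) [ 0.64471097 -0.03916849  0.014     ] [0.70179135 0.01789653 0.014     ]
[[ 0.67334804 -0.01086021  0.012     ]]
grasp 0.6732511555128524 -0.010635980793405376
[ 0.67326328 -0.0106213   0.00523144]
6.375 0.6466489803368438 30.00051978015108
0.6493109975034717 [ 0.67217382 -0.01061231  0.16830032] [ 0.43168371  0.58737966 -0.22471429]
```

View pics/w_ringheld.png

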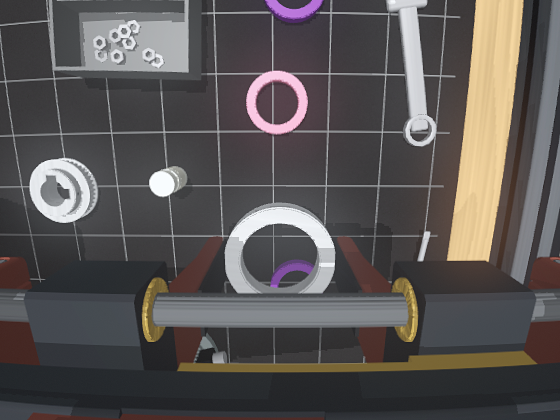

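Ring held (width 57 mm), seen at (280,255) between the fingers. Shaft axis (0.537,-0.2144), keys at 15.9°, confirmed by screws, nose and connector. Placing the ring, then a look at it and at pulley_a.

```bash
python3 - <<'E'
from h import *
x,y=.537,-.2144
move_pose([x,y,.18],down(np.pi/2)); movel([x,y,.08],v=.12); print(get_tcp_pos(),get_ft_force())
print(movel([x,y,.0645],v=.03,until_force=8),get_tcp_pos(),get_ft_force())
command_gripper(0.9); wait(.2); movel([x,y,.2],v=.25)
movel([x,y+.02,.26],v=.25); im,T=snap("wrist","w_unit1"); np.save("pics/T_unit1.npy",T); print(get_time())
move_pose([.446,-.356,.19],down(np.pi/2)); wait(.1); im,T=snap("wrist","w_pul"); np.save("pics/T_pul.npy",T)
u,v=proj("wrist",[.446,-.356,.028],T)[0]; print(u,v,get_time())
a=cv2.imread("pics/w_unit1.png"); b=cv2.imread("pics/w_pul.png"); 
cu=proj("wrist",[x,y,.08],np.load("pics/T_unit1.npy"))[0]
cr=lambda im,u,v:cv2.resize(im[int(v)-50:int(v)+50,int(u)-50:int(u)+50],(400,400),interpolation=2)
print(cu); cv2.imwrite("pics/pair1.png",np.hstack([cr(a,*cu),cr(b,u,v)]))
E
```

```text
[ 0.53756685 -0.21449371  0.08055039] [-0.59262393  0.22318164 -0.03556488]
True [ 0.53695563 -0.21443278  0.06539674] [-0.36321894 -0.05582157  3.30557434]
11.7417
278.6064852412309 196.94015464955385 12.7
[280.5380934  211.60604727]
```

View pics/pair1.png

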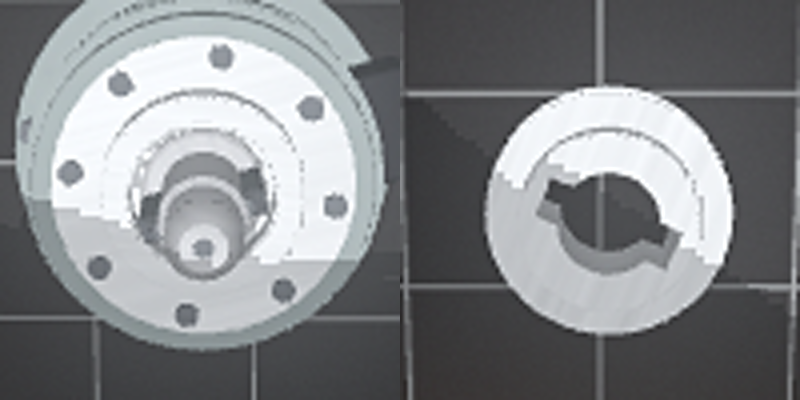

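The ring lies concentric and flat on the face (left: pilot, keys and shaft through it). Right: pulley_a, keyway outer edges at about (545,195) and (677,252), i.e. keyway axis about -23° in world, so I need a turn of about +39°. I'll look again at a yaw 39° lower, take centre and axis from the bore region, and grip the boss.

```bash
cat >> h.py <<'E'
def bore(im,T,uv,z,thr=165,r=24):
    m=(im.max(2)<thr).astype(np.uint8); k=np.zeros_like(m); cv2.circle(k,tuple(int(x) for x in uv),r,1,-1); m&=k
    m=cv2.morphologyEx(m,cv2.MORPH_OPEN,np.ones((3,3),np.uint8))
    c=max(cv2.findContours(m,cv2.RETR_EXTERNAL,cv2.CHAIN_APPROX_NONE)[0],key=cv2.contourArea)
    P=ray("wrist",c.reshape(-1,2),z,T)[:,:2]; M=cv2.moments((P*1e4).astype(np.float32))
    ctr=np.array([M["m10"],M["m01"]])/M["m00"]/1e4
    return ctr,.5*np.degrees(np.arctan2(2*M["mu11"],M["mu20"]-M["mu02"])),P
E
python3 - <<'E'
from h import *
im=cv2.imread("pics/w_pul.png")[...,::-1].copy(); T=np.load("pics/T_pul.npy")
c,a,P=bore(im,T,(281,202),.028); print(c,a,"ext",np.linalg.norm(P-c,axis=1).max())
psi=np.pi/2-np.radians(15.9-a)
move_pose([*c,.17],down(psi)); wait(.2); im,T=snap("wrist","w_pul2"); np.save("pics/T_pul2.npy",T)
uv=proj("wrist",[*c,.028],T)[0]
for t in (120,145,165,185):
    c2,a2,P=bore(im,T,uv,.028,t); d=np.linalg.norm(P-c2,axis=1); print(t,c2,a2,d.max(),d.min())
u,v=[int(i) for i in uv]; cv2.imwrite("pics/pulz.png",cv2.resize(im[v-45:v+45,u-45:u+45,::-1],(540,540),interpolation=2)); print(uv,get_time(),get_tcp_pos())
E
```

```text
[ 0.44721464 -0.36085144] -23.00354600201624 ext 0.018764538450261155
120 [ 0.44929832 -0.35885853] -25.022188248246813 0.016915833950221268 0.00503055668219119
145 [ 0.44950776 -0.35890463] -25.386413715283382 0.017010775222186116 0.00510514226070846
165 [ 0.44745739 -0.3608494 ] -23.108099173209382 0.018299219805695915 0.012316564496331601
185 [ 0.44731278 -0.36099222] -23.41465480154126 0.018792310512460584 0.012489221538345403
[279.34818987 200.46798157] 13.6333 [ 0.44741167 -0.36081239  0.17028269]
```

View pics/pulz.png

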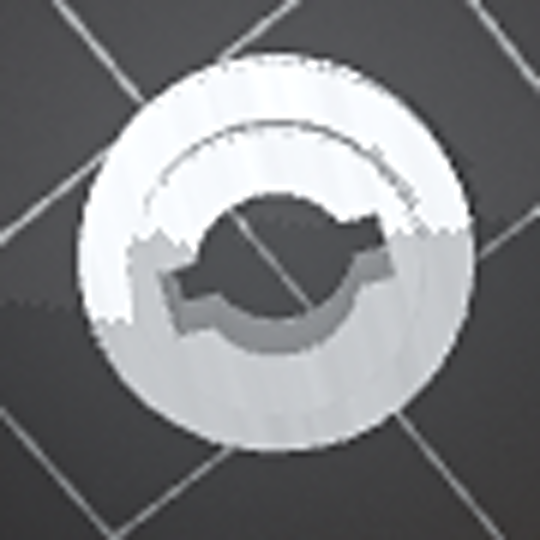

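Bore centre (0.4474,-0.3609), keyway reach 18.5 mm (matches), axis -23.2°. Gripping the boss and placing it turned by 39.1°.

```bash
python3 - <<'E'
from h import *
x,y=.4474,-.3609
movel([x,y,.05],v=.2); movel([x,y,.0208],v=.06); print(get_tcp_pos(),get_ft_force())
command_gripper(0.2); print(get_grip_width()*88,get_finger_force())
movel([x,y,.06],v=.1); wait(.1); print(get_grip_width()*88,get_tcp_pos(),get_ft_force())
movel([x,y,.19],v=.25)
x,y=.537,-.2144
psi=np.pi/2-np.radians(15.9+23.0)+np.radians(15.9+23.2)
move_pose([x,y,.19],down(psi)); movel([x,y,.15],v=.1); wait(.2); print(get_time(),get_tcp_pos())
im,T=snap("wrist","w_pulheld"); np.save("pics/T_pulheld.npy",T)
E
```

```text
[ 0.44728664 -0.36080483  0.02051389] [ 0.57987091 -0.00341457  0.07145477]
47.12834400292789 30.00037503778003
46.92069727753127 [ 0.44698208 -0.36055371  0.05947356] [-0.31212452 -0.44824552 -1.87899508]
18.4083 [ 0.53743975 -0.21472547  0.15075248]
```

View pics/w_pulheld.png

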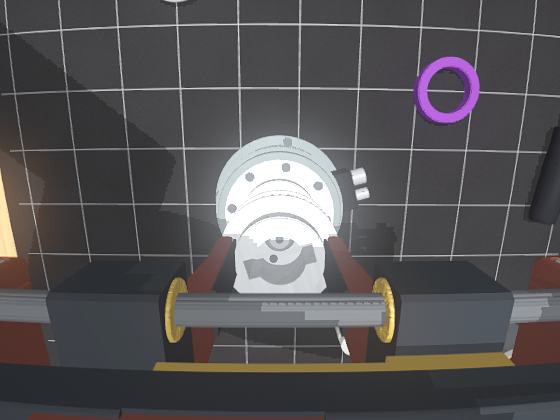

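The pulley is held upright at (280,255), with the nose at (280,240) inside its bore. Descending under a force guard.

```bash
python3 - <<'E'
from h import *
x,y=.537,-.2144
r=movel([x,y,.0945],v=.03,until_force=8); print(r,get_tcp_pos(),get_ft_force(),get_ft_torque())
if not r: print(movel([x,y,.0900],v=.02,until_force=8),get_tcp_pos(),get_ft_force())
print(get_time())
E
```

```text
False [ 0.53710972 -0.21446288  0.09466043] [ 0.45612888 -0.52091196 -1.53905166] [-0.04148048  0.02136175  0.03928082]
True [ 0.53748081 -0.21459333  0.09282562] [-0.4733013   1.01956425  4.22530688]
20.675
```

Contact at 0.0928 m, where home is expected. Releasing, one look back at the unit, then on to the sleeve and collar.

```bash
python3 - <<'E'
from h import *
x,y=.537,-.2144
command_gripper(0.75); wait(.2); movel([x,y,.2],v=.25); movel([x,y,.27],v=.25); wait(.1)
im,T=snap("wrist","w_unit2"); c=proj("wrist",[x,y,.09],T)[0]; np.save("pics/T_unit2.npy",T)
psi=np.pi/2
move_pose([.59,.365,.17],down(psi)); wait(.2); im2,T2=snap("wrist","w_col"); np.save("pics/T_col.npy",T2); c2=proj("wrist",[.59,.365,.014],T2)[0]
move_pose([.433,.383,.17],down(psi)); wait(.2); im3,T3=snap("wrist","w_slv"); np.save("pics/T_slv.npy",T3); c3=proj("wrist",[.433,.383,.012],T3)[0]
print(c,c2,c3,get_time())
cr=lambda im,c,w=50:cv2.resize(im[int(c[1])-w:int(c[1])+w,int(c[0])-w:int(c[0])+w,::-1],(265,265),interpolation=2)
cv2.imwrite("pics/tri.png",np.hstack([cr(im,c),cr(im2,c2,40),cr(im3,c3,40)]))
for i,t,cc,z in ((im2,T2,c2,.014),(im3,T3,c3,.012)):
    e,k=blob(i,cc,36); P=ray("wrist",k.reshape(-1,2),z,t); print(e,((P.min(0)+P.max(0))/2).round(4),np.ptp(P,0).round(4),ray("wrist",e[0],z,t).round(4))
E
```

```text
[281.78720366 194.22408534] [279.30203868 196.70717358] [278.03710579 197.18363176] 25.85
((280.1100158691406, 196.18051147460938), (44.431827545166016, 45.570159912109375), 77.1217041015625) [0.5907 0.3654 0.014 ] [0.0446 0.0453 0.    ] [[0.5908 0.3655 0.014 ]]
((280.6123962402344, 197.1884307861328), (32.687679290771484, 33.41165542602539), 82.6386947631836) [0.4355 0.383  0.012 ] [0.0336 0.0332 0.    ] [[0.4356 0.383  0.012 ]]
```

View pics/tri.png

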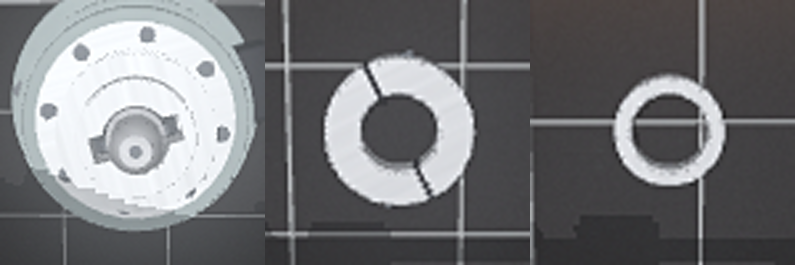

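Left: pulley home with the keys in its keyways. Middle: collar with its slit running near image-vertical, so a left-right grip is good; width 45 mm, centre (0.5907,0.3654). Right: sleeve, 33 mm, centre (0.4355,0.383). Placing the sleeve.

```bash
cat >> h.py <<'E'
def pickplace(gx,gy,gz,home,tgt=(.537,-.2144)):
    "grasp at TCP gz; home = rise of the part's bottom from mat to its seat"
    q=down(np.pi/2); x,y=tgt
    movel([gx,gy,.05],v=.2); movel([gx,gy,gz],v=.06); z0=get_tcp_pos()[2]
    command_gripper(0.1); w=get_grip_width()*88; print("grip",w,z0)
    movel([gx,gy,.2],v=.25); wait(.1); snap("wrist","held_%d"%(w)); w2=get_grip_width()*88
    if abs(w2-w)>2: print("lost",w2); return
    move_pose([x,y,.2],q); movel([x,y,z0+home+.035],v=.12); wait(.2)
    r=movel([x,y,z0+home+.003],v=.03,until_force=8); print(r,get_tcp_pos(),get_ft_force())
    if r: return
    print(movel([x,y,z0+home-.002],v=.02,until_force=8),get_tcp_pos(),"expect",z0+home)
    command_gripper(min(1,w/88+.25)); wait(.2); movel([x,y,.22],v=.2); movel([x,y,.28],v=.25); wait(.1)
    im,T=snap("wrist","placed_%d"%w); print(proj("wrist",[x,y,.1],T)[0],get_time()); return True
E
python3 - <<'E'
from h import *
if pickplace(.4355,.383,.0052,.098):
    im=cv2.imread([__import__('glob').glob("pics/placed_*")][0][0]); cv2.imwrite("pics/p3.png",cv2.resize(im[150:250,230:330],(500,500),interpolation=2))
E
ls pics
```

```text
grip 32.79068768232399 0.005254108213369094
False [ 0.53715536 -0.21447453  0.10645461] [ 0.40143693 -0.20789931  0.05440997]
True [ 0.5374815  -0.21462726  0.10327773] expect 0.1032541082133691
[281.32550662 193.94668196] 35.7417
T_col.npy
T_pul.npy
T_pul2.npy
T_pulheld.npy
T_ring.npy
T_slv.npy
T_unit.npy
T_unit1.npy
T_unit2.npy
crop0.png
held_32.png
p3.png
pair1.png
placed_32.png
pulz.png
side0.png
top0.png
tri.png
two.png
unitz.png
w_col.png
w_pul.png
w_pul2.png
w_pulheld.png
w_ring.png
w_ringheld.png
w_slv.png
w_unit.png
w_unit1.png
w_unit2.png
wrist0.png
```

View pics/p3.png

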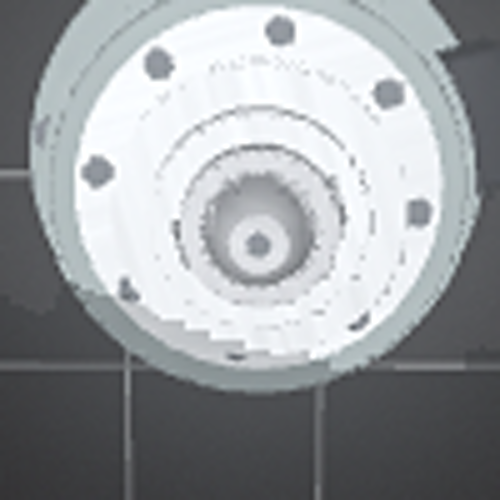

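The sleeve sits concentric on the boss around the shaft (nose at (258,243) in the crop) and seated at the expected height. Now the collar.

```bash
python3 - <<'E'
from h import *
move_pose([.5907,.3654,.17],down(np.pi/2))
if pickplace(.5907,.3654,.0056,.108):
    a=cv2.imread(__import__('glob').glob("pics/placed_4*")[0])[150:250,230:330]
    x,y=.537,-.2144; movel([x,y,.35],v=.25); move_pose([.45,.25,.35],down(np.pi/2)); im,_=snap("side","s_end")
    print(get_time()); cv2.imwrite("pics/p4.png",np.hstack([cv2.resize(a,(400,400),interpolation=2),cv2.resize(im[220:340,250:370,::-1],(400,400),interpolation=2)]))
E
```

```text
grip 45.117185207642606 0.005752235035917281
False [ 0.53715933 -0.21445555  0.11697571] [ 0.92340318  0.04926068 -0.43799208]
True [ 0.53750767 -0.21461454  0.11396217] expect 0.11375223503591728
[281.41338121 193.98419333] 47.225
49.4333
```

View pics/p4.png

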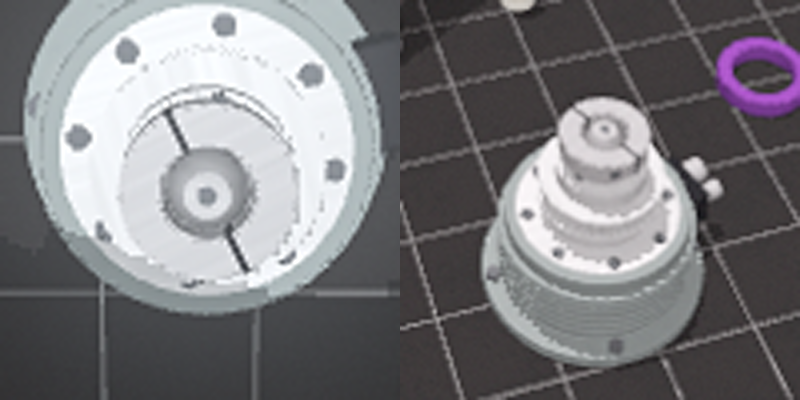

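The full stack is seated, level and concentric: the collar is on top in both views (nose at (205,195) left, (605,128) right), and the arm is clear. Handing in.

```bash
python3 -c "
from station import *
print(job_done(),get_time())"
```

```text
the job is handed in; nothing more can be done
the job is handed in; nothing more can be done
```

The belt drive is built up on the shaft in order (distance ring, keyed pulley, sleeve, collar) and handed in with about 49 s on the robot's clock; contact heights and images showed each part seated, the job-done call returned no verdict, and I never reached for the other pulley or the vials.

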